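# Hang the loaded wash basket on the drain arm

## Task

Take the finned aluminium heat sink out of the cluttered blue bin and put it in the steel wash basket, leaving the other parts in the bin. Then slide the basket along the bench, without picking it up, until the hook of the drain arm is under its handle, and press the arm's red pad all the way down so that the basket is lifted and stays hanging by its handle on the hook, clear of the bench and with the heat sink in it.

Things in the scene. Friction and masses are not known exactly. Their poses are not given: they have to be found in the camera images.
- basket: Loose open steel basket, 160 (x) x 130 (y) x 50 mm high, walls and floor 3 mm, 0.3 kg, dark slots in its walls. Origin: centre of its underside. A rigid dark handle of 8 mm bar stands across its middle in the y-z plane: from the side walls (y = +-62) to z = 100 at y = +-56, then sloping up to the apex at y = 0 (top at z = 128). The hook enters it along the basket's x.
- basket_handle (a point): Point on the basket's handle: underside of the bar at its apex, 120 mm above the underside of the basket. Axes as the basket.
- stand: Fixed brown stand, base 130 x 80 mm, uprights 150 mm high; origin: centre of underside. A rocking arm pivots at z = 123 about its x axis: hook at y = +146, red pad at y = -117. The hook, a 10 mm bar, points along the stand's -x from a dark back plate (face at x = -2) to an upturned tip (x = -58). Arm at 0: bar top 95, tip top 107 mm above the bench, free space below.
- hook_seat (a point): The seat of the hook: top of the bar, midway between tip and back plate. It stays level and rises 65 mm along an arc about the pivot as the pad is pressed. Axes: as the stand's at arm angle 0, turning with the arm.
- press_pad (a point): Centre of the top face of the round red press pad (48 mm diameter, 10 mm thick) at the other end of the arm; about 149 mm above the bench at arm angle 0, about 97 mm when fully pressed.
- lift_arm (a joint): Angle of the rocking arm, rad: 0 hook down and pad up, 0.44 pad fully down and hook up. A stiff hinge: the arm stays where it is left, also under the loaded basket; pressing takes about 8 to 15 N.
- heat_sink: Target: aluminium heat sink with five fins, 40 (x, along the fins) x 26 (y) x 26 mm high, 45 g. Origin: centre of its underside. Lies in the blue bin in one of six places, fins up, about 25 mm or more from its neighbours and the walls.
- bin: Fixed open blue bin, 270 (x) x 190 (y) x 50 mm high, walls and floor 4 mm. Origin: centre of its underside.
- relay: Another part in the bin: black block 29 x 22 x 24 mm. Origin: centre of its underside.
- capacitor: Another part in the bin: dark blue upright can, 26 mm diameter, 31 mm high. Origin: centre of its underside.
- fitting: Another part in the bin: stepped brass fitting, 26 mm diameter, 26 mm high. Origin: centre of its underside.
- terminal: Another part in the bin: green terminal block 36 x 17 x 22 mm. Origin: centre of its underside.
- fuse: Another part in the bin: red fuse holder 32 x 18 x 20 mm. Origin: centre of its underside.
Things that resemble listed ones, but are neither listed nor needed, are in the scene too. Several things have the shape of the basket; the one meant has the colours described above.

How it is judged:
By the outcome, as a careful person would: the job done as asked, in the order asked, and still so for the second after the job is handed in, with the robot touching nothing.
It also fails if it takes over 69 s, if anything falls off the work surface, if the arm or the gripper's body presses on something with over 40 N, if the wrist force passes 120 N, or if a joint passes its speed limit or range.

## Robot

A 7-joint arm with a two-finger parallel gripper is mounted at the origin on the work surface. World frame = base frame: x ahead of the robot, y to its left, z up, the work surface at z = 0. Lengths are in m, angles in rad, forces in N, time in s.
With the tool pointing down it reaches from about 0.4 to 0.875 m from the base axis. Payload 4.4 kg.
Tool frame: the origin (TCP) lies between the finger pads; the fingertips stand 8 mm ahead of it and the grasp point (between the pads) lies 11 mm behind it; z points along the fingers, x is the direction in which the jaws open and shut, and the axes are right-handed (so a half turn about z gives the same grasp; the last joint's range is limited). The gripper opens to 85 mm and grips with 20 to 120 N. Pads are 22 mm wide; open, the fingers measure 114 mm over their backs; the gripper's body (76 mm by 85 mm) begins 54 mm behind the grasp point. The pads swing forward as they close: fully open they stand 13 mm farther back than shut.
Start: joints at [-1.391, 0.628, 0.038, 1.517, -0.027, 0.996, -0.02], TCP at [0.158, 0.63, 0.208] pointing down, gripper open.
Joint ranges: [-3.06, 3.06], [-0.37, 2.12], [-1.25, 1.32], [0.18, 2.47], [-1.1, 4.24], [0.23, 1.98], [-2.94, 2.94]. Speed limits (rad/s): [2.57, 2.57, 3.14, 3.14, 3.14, 3.14, 3.14].

## Interface

Orientations are given as a rotation vector (axis times angle).
In Python, from plant import arm gives the robot as it stands.
- The arm moves only by the shell command python3 -m handwheel 'ROWS' [FORCE]. ROWS is JSON, a list of rows, each an object with "grip": the closure, from 0 (fully open) to 1 (shut); "dp": the shift along the tool's x, y, z normalised to -1 to 1, where 1 is 150 mm, a list of three; "twist": the turn about the tool's z normalised to -1 to 1, where 1 is pi rad. In form: [{"grip": grip, "dp": [dx, dy, dz], "twist": twist}, ...]. A call has 1 to 12 rows; each row is the pose to reach, as a shift and turn from the pose commanded when the call began, along the tool's axes at that moment, turning the shorter way round; what a row does not reach only later rows make up. A row lasts 1/10 s, in which the tool goes at most 50 mm and 8.59 degrees, less where a joint would pass 70% of its speed; a pose out of reach is approached as far as the arm can. A call with a number of a shift or a turn outside -1 to 1 is refused whole. A call with a gripper value outside its range is refused whole. The fingers move at their own pace and stop on an object; FORCE is the grip in N (left out, the last holds). Time passes only in rows, so rows that repeat a pose let the fingers close. It gives the time, the measured TCP pose, the force and the opening at its end, in the units of the state.
- arm.get_state(): the state, without advancing time (a new reading comes with each control period).
- arm.camera(name): name is "scene" or "side" or "wrist"; returns a dict with "pixels" (400x640x3 uint8, blue, green, red), "range_z" (400x640 float32, m along the optical axis (not along the pixel's ray), 0 where there is no reading), "camera_matrix" (3x3 intrinsics, pixels), "cam_to_world" (4x4, takes a point from camera to world coordinates). Camera axes: x right, y down, z forward; pixel columns grow to the right and rows downward; lengths in m; the calibration is good to about 2 mm. A picture is of the moment at which its call begins.
- arm.finish_job(): hands the job in, once; it reports no verdict.
The state is a dict: "t": time; "joint_positions": joint angles; "qvel": joint speeds; "tau": joint torques, N m; "position": TCP position; "tool_rot": TCP orientation; "wrist_force": force on the tool from outside, world axes, zero at the start; "wrist_torque": the same for the moment, N m; "opening": finger opening in m.
Only numpy, scipy, OpenCV 4.12 (cv2) and the standard library are available. Lean on these libraries where they do the work, as an engineer would, in place of code of your own. Each camera call takes 0.05 s, during which the arm holds its last target. There are 200 camera calls.

## Working session

There is one attempt and no reset: what is moved stays moved. The work goes in short steps, Python scripts to look and compute and a shell command to move; the robot and the scene stay as the last step left them, time stands still between calls to the robot, and variables do not carry over. Pictures are saved under pics/ and viewed, about 8 in all and at most 12, crops included, and the job is handed in when it is done.

```bash
ls; mkdir -p pics
cat > h.py <<'E'
import numpy as np, cv2
from scipy.spatial.transform import Rotation as R
from plant import arm
def cam(n):
    c=arm.camera(n); 
    z=c["range_z"]; K=np.array(c["camera_matrix"]); T=np.array(c["cam_to_world"])
    v,u=np.mgrid[0:z.shape[0],0:z.shape[1]]
    P=np.stack([(u-K[0,2])/K[0,0]*z,(v-K[1,2])/K[1,1]*z,z],-1)@T[:3,:3].T+T[:3,3]
    P[z==0]=np.nan
    return c["pixels"],P,K,T
def togo(p):
    s=arm.get_state(); r=R.from_rotvec(s["tool_rot"]); return r.inv().apply(np.array(p)-s["position"])/0.15
E
python3 - <<'E'
from h import *
for n in("scene","side"):
    im,P,K,T=cam(n); cv2.imwrite(f"pics/{n}0.png",im); np.savez(f"{n}0.npz",im=im,P=P,K=K,T=T)
    print(n,T.round(3).tolist())
s=arm.get_state();print({k:np.round(v,3).tolist() for k,v in s.items()}); print(R.from_rotvec(s["tool_rot"]).as_matrix().round(3))
E
```

```text
pics
scene [[0.576, 0.435, -0.692, 1.38], [0.817, -0.309, 0.486, -0.476], [-0.002, -0.845, -0.534, 0.795], [0.0, 0.0, 0.0, 1.0]]
side [[-0.893, -0.278, 0.355, -0.154], [-0.45, 0.583, -0.677, 1.353], [-0.018, -0.764, -0.645, 1.265], [0.0, 0.0, 0.0, 1.0]]
{'t': 0.1, 'joint_positions': [-1.391, 0.629, 0.038, 1.518, -0.027, 0.996, -0.02], 'qvel': [-0.0, -0.002, 0.002, -0.003, 0.0, 0.001, -0.0], 'tau': [0.003, -56.453, 1.231, -19.397, 0.011, 0.005, 0.0], 'position': [0.158, 0.63, 0.207], 'tool_rot': [2.476, 1.932, -0.002], 'wrist_force': [0.698, 0.222, 0.464], 'wrist_torque': [0.023, -0.016, 0.011], 'opening': 0.086}
[[ 0.243  0.97  -0.   ]
 [ 0.97  -0.243 -0.002]
 [-0.002  0.    -1.   ]]
```

View pics/scene0.png

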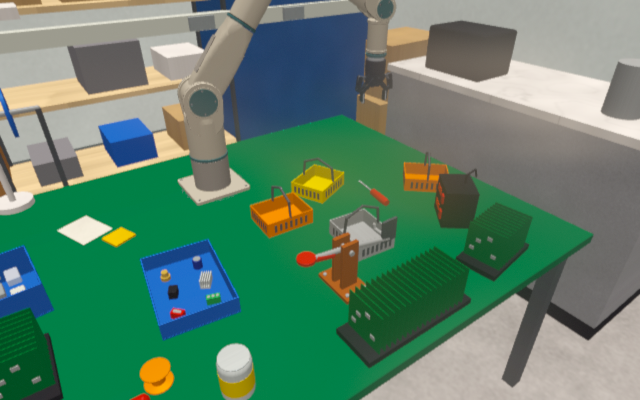

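View pics/side0.png

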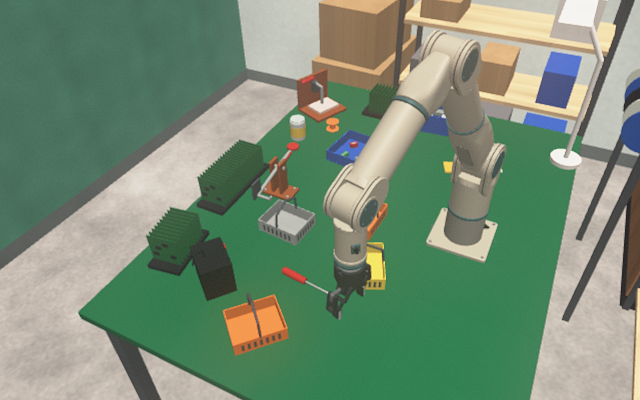

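Scene view: the blue bin is at (190,285), with a pale finned part at (205,279), black (173,292), brass (165,275), dark blue (197,262), green (213,298) and red (178,313). The steel basket is at (362,232). Lookalikes are the orange and yellow baskets at (282,215), (318,183) and (425,177). The stand is at (343,275), with its pad at (306,259). Possible mix-ups for the heat sink are the white parts in the second bin (12,275) and the large green finned racks. I choose (205,279) and check it in a close crop.

Run:
```python
from h import *
d=np.load("scene0.npz"); im,P=d["im"],d["P"]
a=cv2.resize(im[235:340,135:245],(400,382),interpolation=cv2.INTER_CUBIC); b=cv2.resize(im[200:305,290:400],(400,382),interpolation=cv2.INTER_CUBIC)
s=np.load("side0.npz"); c=cv2.resize(s["im"][135:250,230:340],(400,418)[:2],interpolation=cv2.INTER_CUBIC)[:382]
cv2.imwrite("pics/crop1.png",np.hstack([a,b])); cv2.imwrite("pics/crop2.png",c)
# bin rim
for nm,(u0,u1,v0,v1) in dict(sink=(196,216,268,290)).items():
    Q=P[v0:v1,u0:u1].reshape(-1,3); I=im[v0:v1,u0:u1].reshape(-1,3).astype(int)
    m=(I.min(1)>110)&(Q[:,2]>.006); q=Q[m]; print(nm,m.sum(),q.min(0).round(3),q.max(0).round(3),np.median(q,0).round(3))
    t=q[q[:,2]>.02]; r=cv2.minAreaRect((t[:,:2]*1000).astype(np.float32)); print(r)
for n,dd in(("scene",d),("side",s)):
    im,P=dd["im"].astype(int),dd["P"]
    # red pad
    red=(im[...,2]>150)&(im[...,1]<70)&(im[...,0]<70)&(P[...,2]>.12)&(P[...,2]<.17)
    q=P[red]; print(n,"pad",len(q),q.mean(0).round(3),q.min(0).round(3),q.max(0).round(3))
    # brown stand uprights
    br=(im[...,2]>90)&(im[...,1]>30)&(im[...,1]<110)&(im[...,0]<80)&(im[...,2]-im[...,1]>40)
    ctr=q.mean(0); br&=(np.hypot(P[...,0]-ctr[0],P[...,1]-ctr[1])<.25)&(P[...,2]<.17)
    q=P[br&(P[...,2]>.002)]; t=q[q[:,2]<.03]; print("base",len(t),cv2.minAreaRect((t[:,:2]*1000).astype(np.float32)) if len(t)>4 else 0, "up",q[q[:,2]>.06].mean(0).round(3))
    # grey basket
    g=(im.max(2)-im.min(2)<25)&(im.min(2)>60)&(P[...,2]>.003)&(P[...,2]<.065)&(np.hypot(P[...,0]-ctr[0],P[...,1]-ctr[1])<.35)
    q=P[g]; t=q[q[:,2]>.03]; print("basket",len(q),q.mean(0).round(3),cv2.minAreaRect((q[:,:2]*1000).astype(np.float32)),cv2.minAreaRect((t[:,:2]*1000).astype(np.float32)))
    dk=(im.max(2)<95)&(P[...,2]>.065)&(P[...,2]<.2)&(np.hypot(P[...,0]-ctr[0],P[...,1]-ctr[1])<.33)
    v,u=np.nonzero(dk)
    for k in range(0,len(v),max(1,len(v)//40)): print((u[k],v[k]),P[v[k],u[k]].round(3),end=' ')
    print()
```

```text
sink 186 [ 0.474 -0.254  0.006] [ 0.523 -0.213  0.032] [ 0.504 -0.236  0.024]
((498.09027099609375, -233.82106018066406), (26.961898803710938, 43.13488006591797), 59.15715789794922)
scene pad 235 [ 0.711 -0.043  0.144] [ 0.688 -0.072  0.123] [0.731 0.03  0.15 ]
base 499 ((654.6279296875, 67.88932800292969), (81.554443359375, 238.99954223632812), 89.68865966796875) up [0.717 0.031 0.121]
basket 1044 [0.61  0.073 0.024] ((692.943603515625, -40.524658203125), (637.60888671875, 481.8142395019531), 79.05740356445312) ((583.895263671875, 37.384033203125), (548.397216796875, 431.6611633300781), 28.569480895996094)
(np.int64(288), np.int64(202)) [0.407 0.083 0.101] (np.int64(389), np.int64(225)) [0.715 0.211 0.139] (np.int64(395), np.int64(232)) [0.717 0.235 0.108] (np.int64(434), np.int64(250)) [0.839 0.254 0.115] (np.int64(425), np.int64(258)) [0.852 0.206 0.12 ] (np.int64(440), np.int64(262)) [0.888 0.219 0.126] (np.int64(417), np.int64(266)) [0.859 0.173 0.116] (np.int64(410), np.int64(269)) [0.866 0.14  0.128] (np.int64(394), np.int64(272)) [0.845 0.11  0.119] (np.int64(415), np.int64(2
[... 3468 characters left out ...]
), np.int64(183)) [0.872 0.251 0.114] (np.int64(209), np.int64(184)) [0.892 0.257 0.107] (np.int64(260), np.int64(184)) [0.705 0.197 0.128] (np.int64(233), np.int64(185)) [0.834 0.192 0.075] (np.int64(225), np.int64(186)) [0.839 0.232 0.097] (np.int64(218), np.int64(187)) [0.849 0.259 0.109] (np.int64(212), np.int64(188)) [0.88  0.259 0.093] (np.int64(207), np.int64(189)) [0.908 0.256 0.076] (np.int64(259), np.int64(189)) [0.702 0.21  0.115] (np.int64(259), np.int64(190)) [0.706 0.206 0.106] (np.int64(213), np.int64(192)) [0.881 0.257 0.072] (np.int64(220), np.int64(193)) [0.851 0.253 0.075] (np.int64(255), np.int64(195)) [0.703 0.237 0.107] (np.int64(286), np.int64(200)) [0.58  0.226 0.12 ]
```

View pics/crop1.png

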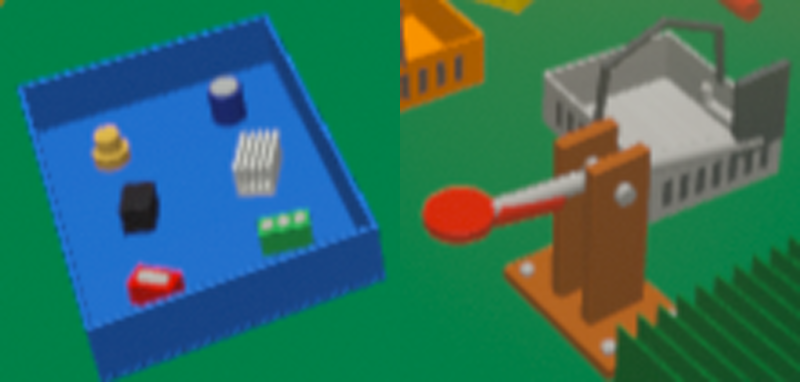

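View pics/crop2.png

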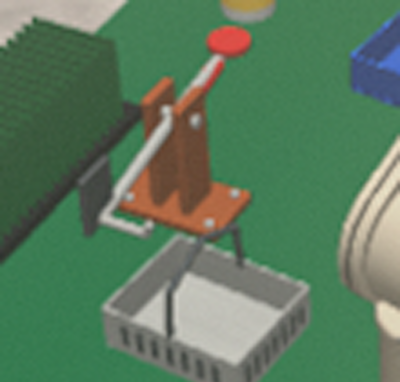

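The left crop confirms the silver five-fin part as the heat sink. The right crop and the side view show the steel basket with its handle facing the hook, which points towards the robot. Moving now, with wrist pictures on the way.

```bash
snap(){ python3 -c "
from h import *
im,P,K,T=cam('wrist'); cv2.imwrite('pics/$1.png',im); np.savez('$1.npz',im=im,P=P,K=K,T=T)
s=arm.get_state(); print(s['t'],s['position'].round(3) if hasattr(s['position'],'round') else s['position'])"; }
for i in 1 2 3; do python3 -m handwheel '[{"grip":0,"dp":[-0.527,0.915,-0.2],"twist":0},{"grip":0,"dp":[-0.527,0.915,-0.2],"twist":0},{"grip":0,"dp":[-0.527,0.915,-0.2],"twist":0},{"grip":0,"dp":[-0.527,0.915,-0.2],"twist":0}]' | tail -c 300; done; snap w1
for i in 1 2 3 4; do python3 -m handwheel '[{"grip":0,"dp":[-0.863,0.216,0],"twist":0},{"grip":0,"dp":[-0.863,0.216,0],"twist":0},{"grip":0,"dp":[-0.863,0.216,0],"twist":0},{"grip":0,"dp":[-0.863,0.216,0],"twist":0}]' | tail -c 300; done
python3 -m handwheel '[{"grip":0,"dp":[0,0,0],"twist":0},{"grip":0,"dp":[0,0,0],"twist":0},{"grip":0,"dp":[0,0,0],"twist":0}]'
snap w2; python3 -c "
import cv2,numpy as np
a=cv2.imread('pics/w1.png');b=cv2.imread('pics/w2.png');cv2.imwrite('pics/w12.png',cv2.resize(np.vstack([a,b]),(480,600),interpolation=cv2.INTER_AREA))"
```

```text
t: 0.5
position: [0.2785, 0.5153, 0.2385]
tool_rot: [2.482, 1.919, 0.003]
wrist_force: [0.8, 0.2, -0.0]
opening: 0.0853
t: 0.9
position: [0.3916, 0.405, 0.2685]
tool_rot: [2.483, 1.918, 0.003]
wrist_force: [0.1, -0.2, -0.1]
opening: 0.0854
t: 1.3
position: [0.5048, 0.2944, 0.2984]
tool_rot: [2.482, 1.918, 0.002]
wrist_force: [-0.7, 0.2, -0.5]
opening: 0.0855
1.35 [0.504 0.295 0.298]
t: 1.75
position: [0.499, 0.1623, 0.2974]
tool_rot: [2.482, 1.924, -0.004]
wrist_force: [0.6, -0.1, 0.4]
opening: 0.0851
t: 2.15
position: [0.4992, 0.0299, 0.2974]
tool_rot: [2.482, 1.924, -0.002]
wrist_force: [-0.3, 0.5, 0.5]
opening: 0.0853
t: 2.55
position: [0.4996, -0.103, 0.2973]
tool_rot: [2.481, 1.925, -0.002]
wrist_force: [0.2, -0.6, -0.4]
opening: 0.0856
t: 2.95
position: [0.4998, -0.2362, 0.2971]
tool_rot: [2.48, 1.926, -0.002]
wrist_force: [0.6, 0.0, -0.2]
opening: 0.0855
t: 3.25
position: [0.5004, -0.2307, 0.2975]
tool_rot: [-2.472, -1.937, -0.001]
wrist_force: [0.2, -0.0, 0.0]
opening: 0.0854
3.3 [ 0.5   -0.231  0.298]
```

View pics/w12.png

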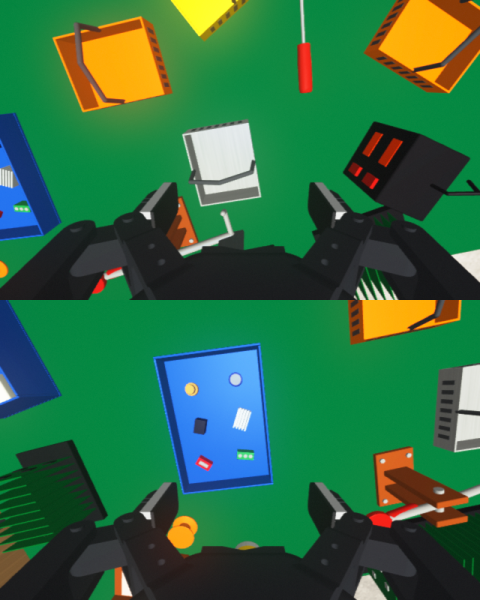

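The top half (wrist over y≈0.3) shows the steel basket at about (222,163), with the hook tip at (225,213) and back plate at (235,240). The bottom half shows the bin with the heat sink at (242,419), fins along its long side.

```bash
python3 - <<'E'
from h import *
f=np.float32
d=np.load("w2.npz"); im,P=d["im"].astype(int),d["P"]
m=np.zeros(im.shape[:2],bool); m[140:180,305:340]=1
q=P[m&(im.min(2)>120)&(P[...,2]>.02)&(P[...,2]<.05)]; print("sink",len(q),q.mean(0).round(4),cv2.minAreaRect(f(q[:,:2]*1000)))
d=np.load("w1.npz"); im,P=d["im"].astype(int),d["P"]
m=np.zeros(im.shape[:2],bool); m[150:285,235:355]=1
g=m&(P[...,2]>.04)&(P[...,2]<.056); q=P[g]; print("rim",len(q),cv2.minAreaRect(f(q[:,:2]*1000)),q[:,2].max())
g=m&(P[...,2]>.065)&(P[...,2]<.14); q=P[g]; print("handle",len(q),q.mean(0).round(3),q.min(0).round(3),q.max(0).round(3)); l=cv2.fitLine(f(q[:,:2]),cv2.DIST_HUBER,0,.01,.01).ravel();print(l, q[q[:,2]>.12].mean(0))
m=np.zeros(im.shape[:2],bool); m[270:345,285:335]=1
g=m&(P[...,2]>.05)&(P[...,2]<.2); v,u=np.nonzero(g)
for k in range(0,len(v),max(1,len(v)//45)): print((int(u[k]),int(v[k])),P[v[k],u[k]].round(3),im[v[k],u[k]])
E
python3 - <<'E'
import sys; sys.path.insert(0,'.')
from h import *
c=cv2.imread('pics/w1.png')[140:350,200:350]; cv2.imwrite('pics/w1c.png',cv2.resize(c,None,fx=2.8,fy=2.8,interpolation=cv2.INTER_CUBIC))
E
```

```text
sink 290 [ 0.4952 -0.2325  0.0299] ((495.6083068847656, -233.22933959960938), (25.94109344482422, 40.077144622802734), 59.45073699951172)
rim 1203 ((581.373291015625, 231.07733154296875), (130.24993896484375, 160.55868530273438), 85.35729217529297) 0.054673181604246
handle 705 [0.585 0.233 0.11 ] [0.573 0.169 0.065] [0.66  0.295 0.129]
[0.08316778 0.99653554 0.5770807  0.20302102] [0.58041604 0.23174581 0.12407089]
(288, 270) [0.656 0.195 0.051] [171 180 174]
(299, 279) [0.65  0.219 0.096] [81 93 81]
(301, 282) [0.655 0.221 0.097] [ 98 107 101]
(297, 285) [0.65  0.217 0.111] [226 225 219]
(301, 287) [0.662 0.218 0.097] [202 212 210]
(302, 290) [0.667 0.219 0.098] [202 211 210]
(303, 293) [0.673 0.218 0.097] [201 211 211]
(304, 296) [0.678 0.218 0.097] [200 211 210]
(307, 299) [0.686 0.22  0.093] [131 150 128]
(302, 303) [0.689 0.212 0.096] [158 178 160]
(303, 306) [0.693 0.213 0.098] [163 182 166]
(323, 307) [0.708 0.239 0.09 ] [51 60 45]
(303, 309) [0.703 0.21  0.092] [ 91 120  76]
(300, 310) [0.703 0.205 0.092] [ 78 118  55]
(322, 310) [0.707 0.238 0.097] [50 54 45]
(316, 311) [0.7
[... 655 characters left out ...]
7 0.217 0.112] [48 52 45]
(290, 321) [0.708 0.189 0.105] [225 221 214]
(312, 321) [0.707 0.223 0.117] [49 52 44]
(294, 322) [0.708 0.196 0.109] [48 51 46]
(316, 322) [0.707 0.229 0.12 ] [51 54 48]
(298, 323) [0.708 0.202 0.114] [50 52 49]
(320, 323) [0.709 0.235 0.122] [51 54 48]
(302, 324) [0.707 0.209 0.118] [48 50 45]
(324, 324) [0.711 0.24  0.123] [53 64 46]
(309, 325) [0.708 0.219 0.123] [50 53 47]
(296, 326) [0.706 0.201 0.121] [50 54 49]
(318, 326) [0.707 0.233 0.13 ] [50 54 47]
(305, 327) [0.708 0.213 0.125] [47 51 45]
(300, 328) [0.707 0.207 0.126] [46 48 43]
(322, 328) [0.707 0.238 0.136] [50 53 47]
(322, 329) [0.707 0.238 0.137] [49 52 47]
(315, 331) [0.707 0.228 0.138] [48 50 44]
```

View pics/w1c.png

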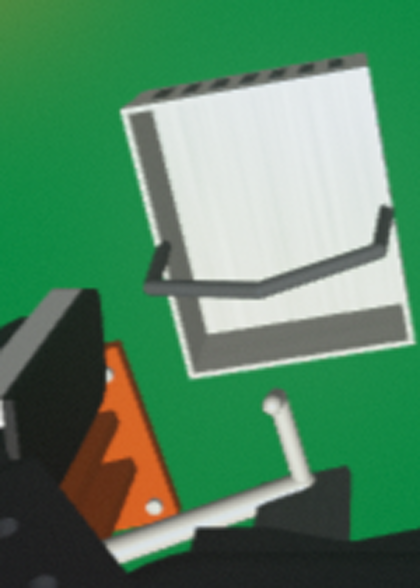

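```bash
python3 -m handwheel '[{"grip":0.5,"dp":[-0.023,-0.028,0.3],"twist":0.046},{"grip":0.5,"dp":[-0.023,-0.028,0.6],"twist":0.093},{"grip":0.5,"dp":[-0.023,-0.028,0.9],"twist":0.093},{"grip":0.5,"dp":[-0.023,-0.028,0.98],"twist":0.093},{"grip":0.5,"dp":[-0.023,-0.028,0.98],"twist":0.093},{"grip":0.5,"dp":[-0.023,-0.028,0.98],"twist":0.093}]'
python3 -c "
from h import *
s=arm.get_state();print(s['joint_positions'],R.from_rotvec(s['tool_rot']).as_matrix()[:2,0],togo([.4955,-.233,.015]))
im,P,K,T=cam('wrist'); cv2.imwrite('pics/w3.png',im)"
```

```text
t: 3.9
position: [0.496, -0.2362, 0.1522]
tool_rot: [2.73, 1.551, 0.003]
wrist_force: [-0.4, -0.1, -0.0]
opening: 0.0426
[ 0.21786894  0.56821982  0.2653088   1.86732025 -0.21342693  0.73063926
  1.63606828] [0.51186789 0.85906402] [ 0.01619984 -0.01660572  0.91488783]
```

View pics/w3.png

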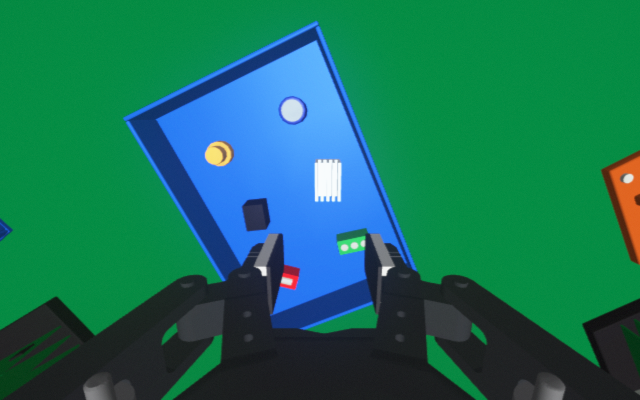

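The sink is at (328,181), its fins parallel to the pads and midway between the jaws, so I descend.

```bash
python3 -m handwheel '[{"grip":0.5,"dp":[0.01,-0.015,0.3],"twist":0},{"grip":0.5,"dp":[0.01,-0.015,0.6],"twist":0},{"grip":0.5,"dp":[0.01,-0.015,0.8],"twist":0},{"grip":0.5,"dp":[0.01,-0.015,0.915],"twist":0},{"grip":0.5,"dp":[0.01,-0.015,0.915],"twist":0},{"grip":0.5,"dp":[0.01,-0.015,0.915],"twist":0},{"grip":0.9,"dp":[0.01,-0.015,0.915],"twist":0},{"grip":0.9,"dp":[0.01,-0.015,0.915],"twist":0},{"grip":0.9,"dp":[0.01,-0.015,0.915],"twist":0},{"grip":0.9,"dp":[0.01,-0.015,0.915],"twist":0},{"grip":0.9,"dp":[0.01,-0.015,0.915],"twist":0}]' 30
python3 -m handwheel '[{"grip":0.9,"dp":[0,0,-0.2],"twist":0},{"grip":0.9,"dp":[0,0,-0.5],"twist":0},{"grip":0.9,"dp":[0,0,-0.8],"twist":0},{"grip":0.9,"dp":[0,0,-1],"twist":0},{"grip":0.9,"dp":[0,0,-1],"twist":0}]'
python3 -c "
from h import *
s=arm.get_state();M=R.from_rotvec(s['tool_rot']).as_matrix()
print(s['joint_positions'])
b=np.array([.5814,.2311,0]);Rb=R.from_euler('z',-4.6,degrees=True)
t=b+Rb.apply([-.05,-.025,0]);t[2]=.19;print(t,togo(t))"
```

```text
t: 5.05
position: [0.4936, -0.2334, 0.0136]
tool_rot: [2.732, 1.551, 0.0]
wrist_force: [-0.3, 0.7, -0.6]
opening: 0.0089
t: 5.55
position: [0.4962, -0.2349, 0.1677]
tool_rot: [2.726, 1.548, 0.008]
wrist_force: [0.1, -0.9, 0.4]
opening: 0.0082
[ 0.20354362  0.544643    0.281568    1.85984247 -0.21175703  0.75715042
  1.63249033]
[0.52955608 0.21019047 0.19      ] [ 2.66247031 -1.32847402 -0.15706308]
```

The opening is only 8 mm, so the grasp missed. I'll look.

```bash
python3 -c "
from h import *
im,P,K,T=cam('wrist'); cv2.imwrite('pics/w4.png',im)
i=im.astype(int);m=(i.min(2)>120)&(P[...,2]>.008)&(P[...,2]<.05)&(abs(P[...,0]-.495)<.06)&(abs(P[...,1]+.233)<.06)
q=P[m];print(len(q)); print(q.mean(0),cv2.minAreaRect(np.float32(q[:,:2]*1000)),q[:,2].min(),q[:,2].max())
s=arm.get_state();print(s['position'])
np.savez('w4.npz',P=P,im=im)"
```

```text
917
[ 0.49443114 -0.23210133  0.02275339] ((495.5566711425781, -232.6260528564453), (25.574203491210938, 40.03899383544922), 58.836402893066406) 0.008644210216010417 0.032936825497702105
[ 0.49476081 -0.23396298  0.16540195]
```

View pics/w4.png

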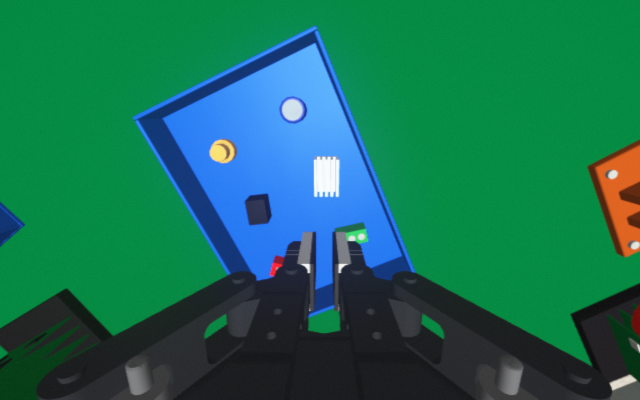

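```bash
python3 -c "
from h import *
d=np.load('w4.npz');P,im=d['P'],d['im']
for u,v in((306,236),(312,240),(308,255),(338,236),(344,240),(340,255),(308,275),(343,275)): print(u,v,P[v,u].round(3),im[v,u])
s=arm.get_state();print(s['position'],s['opening'])
im,P,K,T=cam('scene');Pw=[np.array(s['position'])]
for p in Pw+[np.array([.4955,-.2326,.03])]:
  q=np.linalg.inv(T)@np.append(p,1);print('proj',(K@q[:3]/q[2]).round(1))
q=np.linalg.inv(T)@np.append(Pw[0],1);u,v=(K@q[:3]/q[2])[:2].astype(int)
im=im.copy();cv2.circle(im,(u,v),1,(255,0,255),-1)
cv2.imwrite('pics/s4.png',cv2.resize(im[v-60:v+90,u-80:u+80],(640,600),interpolation=cv2.INTER_CUBIC))
S=P[v-40:v+40,u-40:u+40].reshape(-1,3);S=S[(S[:,2]>.1)&(S[:,2]<.3)];print(len(S));lo=S[S[:,2]<S[:,2].min()+.012];print(S[:,2].min(),lo.mean(0),lo.min(0),lo.max(0))
"
```

```text
306 236 [ 0.482 -0.238  0.2  ] [140 128 125]
312 240 [ 0.483 -0.234  0.207] [87 67 62]
308 255 [ 0.483 -0.236  0.222] [136 128 126]
338 236 [ 0.49  -0.224  0.202] [137 126 124]
344 240 [ 0.491 -0.222  0.207] [137 128 125]
340 255 [ 0.49  -0.224  0.222] [133 126 124]
308 275 [ 0.487 -0.237  0.231] [54 37 34]
343 275 [ 0.489 -0.223  0.238] [51 37 32]
[ 0.49476081 -0.23396298  0.16540195] 0.008882086210531541
proj [196.2 234.4   1. ]
proj [204.9 275.7   1. ]
1059
0.18703291811632006 [ 0.50150051 -0.23861018  0.19438548] [ 0.48403088 -0.25171127  0.18703292] [ 0.51097319 -0.2255396   0.19895751]
```

View pics/s4.png

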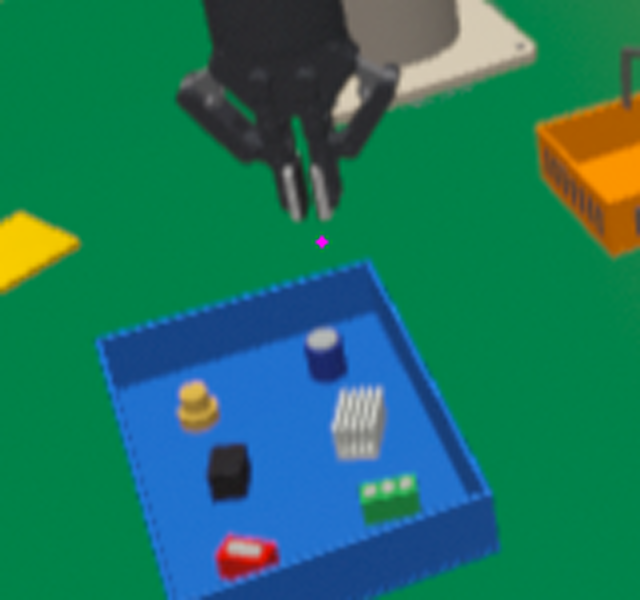

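The magenta dot is the reported TCP, and it sits below the real fingertips. The tips stand about 30 mm farther back along the tool than stated, while laterally they agree. I'll measure that offset.

```bash
cat > tip.py <<'E'
from h import *
def tip():
    for n in("wrist","scene","side"):
        im,P,K,T=cam(n); s=arm.get_state(); p=np.array(s["position"])
        r=R.from_rotvec(s["tool_rot"]); L=r.inv().apply((P-p).reshape(-1,3)).reshape(P.shape)
        m=(abs(L[...,0])<.03)&(abs(L[...,1])<.018)&(L[...,2]>-.07)&(L[...,2]<.02)
        q=L[m]
        if len(q)<5: print(n,len(q)); continue
        h=np.sort(q[:,2])[::-1]; print(n,len(q),"tip local z top:",h[[0,3,8,15][:len(h)]].round(4), "xrange",q[:,0].min().round(3),q[:,0].max().round(3),"y",np.percentile(q[:,1],[2,98]).round(3))
tip()
E
python3 tip.py
```

```text
wrist 2735 tip local z top: [-0.0284 -0.0291 -0.0296 -0.0298] xrange -0.03 0.029 y [-0.012  0.01 ]
scene 224 tip local z top: [-0.0251 -0.0257 -0.0268 -0.03  ] xrange -0.029 0.025 y [-0.006  0.015]
side 79 tip local z top: [-0.0192 -0.025  -0.0315 -0.0361] xrange -0.021 0.019 y [-0.016  0.009]
```

The actual tips sit at about −27 mm along tool z, against the stated +8 mm. I'll retry with the reported TCP at z ≈ −0.020.

```bash
python3 -m handwheel '[{"grip":0.5,"dp":[0,0,0.2],"twist":0},{"grip":0.5,"dp":[0,0,0.5],"twist":0},{"grip":0.5,"dp":[0,0,0.7],"twist":0},{"grip":0.5,"dp":[0,0,0.7],"twist":0},{"grip":0.5,"dp":[0,0,0.7],"twist":0}]'
python3 -c "
from h import *
print(togo([.4955,-.2328,-.02]))"; python3 tip.py
```

```text
t: 6.3
position: [0.4927, -0.2334, 0.0577]
tool_rot: [-2.731, -1.55, 0.003]
wrist_force: [0.1, -1.5, -0.4]
opening: 0.0429
[0.01328504 0.01539277 0.51764601]
wrist 3063 tip local z top: [-0.0245 -0.0249 -0.0255 -0.0261] xrange -0.03 0.03 y [-0.013  0.009]
scene 126 tip local z top: [-0.021  -0.0271 -0.029  -0.031 ] xrange -0.03 0.03 y [-0.008  0.015]
side 68 tip local z top: [-0.0219 -0.0285 -0.0311 -0.0378] xrange -0.03 0.029 y [-0.015  0.009]
```

```bash
python3 -m handwheel '[{"grip":0.5,"dp":[0.013,0.015,0.2],"twist":0},{"grip":0.5,"dp":[0.013,0.015,0.35],"twist":0},{"grip":0.5,"dp":[0.013,0.015,0.45],"twist":0},{"grip":0.5,"dp":[0.013,0.015,0.49],"twist":0},{"grip":0.5,"dp":[0.013,0.015,0.49],"twist":0},{"grip":0.9,"dp":[0.013,0.015,0.49],"twist":0},{"grip":0.9,"dp":[0.013,0.015,0.49],"twist":0},{"grip":0.9,"dp":[0.013,0.015,0.49],"twist":0},{"grip":0.9,"dp":[0.013,0.015,0.49],"twist":0},{"grip":0.9,"dp":[0.013,0.015,0.49],"twist":0}]' 30
```

```text
t: 7.45
position: [0.4972, -0.2333, -0.0141]
tool_rot: [2.731, 1.55, 0.002]
wrist_force: [-0.3, -0.0, 6.5]
opening: 0.0251
```

```bash
for i in 1 2; do python3 -m handwheel '[{"grip":0.9,"dp":[0,0,-0.25],"twist":0},{"grip":0.9,"dp":[0,0,-0.5],"twist":0},{"grip":0.9,"dp":[0,0,-0.72],"twist":0},{"grip":0.9,"dp":[0,0,-0.72],"twist":0}]' | tail -1; done
python3 -c "
from h import *
s=arm.get_state();print(s['position'],s['joint_positions'])
b=np.array([.5814,.2311,0]);Rb=R.from_euler('z',-4.6,degrees=True)
t=b+Rb.apply([-.05,-.025,0]);t[2]=.20;print(t,togo(t)/3)"
```

```text
opening: 0.0253
opening: 0.0254
[ 0.49881302 -0.23419119  0.20453763] [ 0.1808811   0.50171759  0.30900717  1.81412996 -0.19707326  0.84769934
  1.61678809]
[0.52955608 0.21019047 0.2       ] [ 0.88301423 -0.44741648  0.00767411]
```

Held. Travelling to the basket in three equal shifts, with the twist of −0.144 in the last call.

```bash
for i in 1 2; do python3 -m handwheel '[{"grip":0.9,"dp":[0.22,-0.112,0],"twist":0},{"grip":0.9,"dp":[0.44,-0.224,0],"twist":0},{"grip":0.9,"dp":[0.66,-0.336,0],"twist":0},{"grip":0.9,"dp":[0.883,-0.447,0],"twist":0}]' |tail -1; done
python3 -m handwheel '[{"grip":0.9,"dp":[0.22,-0.112,0],"twist":-0.04},{"grip":0.9,"dp":[0.44,-0.224,0],"twist":-0.08},{"grip":0.9,"dp":[0.66,-0.336,0],"twist":-0.12},{"grip":0.9,"dp":[0.883,-0.447,0],"twist":-0.144},{"grip":0.9,"dp":[0.883,-0.447,0],"twist":-0.144},{"grip":0.9,"dp":[0.883,-0.447,0],"twist":-0.144},{"grip":0.9,"dp":[0.883,-0.447,0],"twist":-0.144}]'
python3 -c "
from h import *
s=arm.get_state();print(s['position'],s['joint_positions'])
M=R.from_rotvec(s['tool_rot']).as_matrix();print(np.degrees(np.arctan2(M[1,0],M[0,0])))
b=np.array([.5814,.2311,0]);Rb=R.from_euler('z',-4.6,degrees=True)
t=b+Rb.apply([-.05,-.025,0]);t[2]=.0;print(t,togo(t))
im,P,K,T=cam('wrist');cv2.imwrite('pics/w5.png',im)"
```

```text
opening: 0.0255
opening: 0.0255
t: 9.75
position: [0.5267, 0.2097, 0.1999]
tool_rot: [2.317, 2.122, -0.004]
wrist_force: [1.0, -0.7, -0.9]
opening: 0.0256
[0.52673345 0.20966069 0.19987191] [-0.54226912  0.52346441  0.1720831   1.76437114 -0.11136703  0.8654762
  1.16283557]
84.9776104270951
[0.52955608 0.21019047 0.        ] [0.00769454 0.02045994 1.33243769]
```

View pics/w5.png

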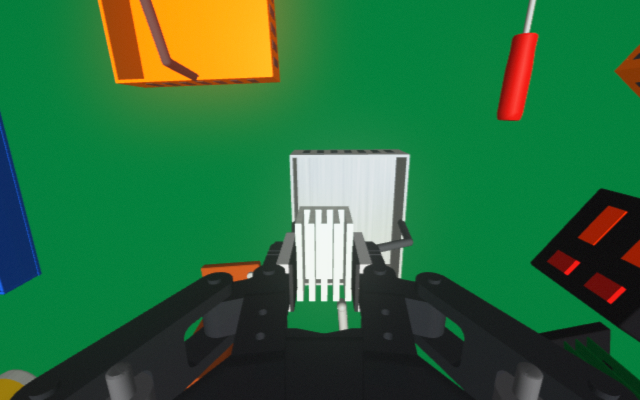

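Sink held, fins along the basket's x, in the near half of the basket and left of centre. Lowering and releasing.

```bash
python3 -m handwheel '[{"grip":0.9,"dp":[0.008,0.012,0.25],"twist":0},{"grip":0.9,"dp":[0.008,0.012,0.5],"twist":0},{"grip":0.9,"dp":[0.008,0.012,0.8],"twist":0},{"grip":0.9,"dp":[0.008,0.012,0.8],"twist":0},{"grip":0.9,"dp":[0.008,0.012,0.8],"twist":0}]'
python3 -m handwheel '[{"grip":0.9,"dp":[0,0,0.2],"twist":0},{"grip":0.9,"dp":[0,0,0.4],"twist":0},{"grip":0.9,"dp":[0,0,0.5],"twist":0},{"grip":0.9,"dp":[0,0,0.58],"twist":0},{"grip":0.9,"dp":[0,0,0.58],"twist":0},{"grip":0.9,"dp":[0,0,0.58],"twist":0}]'
python3 -m handwheel '[{"grip":0.58,"dp":[0,0,0],"twist":0},{"grip":0.58,"dp":[0,0,0],"twist":0},{"grip":0.58,"dp":[0,0,0],"twist":0},{"grip":0.58,"dp":[0,0,0],"twist":0}]'
python3 -m handwheel '[{"grip":0.58,"dp":[0,0,-0.2],"twist":0},{"grip":0.58,"dp":[0,0,-0.5],"twist":0},{"grip":0.58,"dp":[0,0,-0.8],"twist":0},{"grip":0.58,"dp":[0,0,-1],"twist":0},{"grip":0.58,"dp":[0,0,-1],"twist":0}]'
```

```text
t: 10.3
position: [0.5291, 0.2111, 0.081]
tool_rot: [2.316, 2.122, -0.003]
wrist_force: [0.9, 0.7, -0.4]
opening: 0.0256
t: 10.9
position: [0.5301, 0.2127, -0.005]
tool_rot: [2.314, 2.124, 0.003]
wrist_force: [0.7, 0.3, -1.2]
opening: 0.025
t: 11.3
position: [0.5293, 0.2126, -0.0058]
tool_rot: [2.314, 2.124, 0.001]
wrist_force: [0.6, -0.7, -0.2]
opening: 0.0362
t: 11.8
position: [0.5323, 0.2136, 0.1485]
tool_rot: [2.312, 2.122, 0.014]
wrist_force: [0.1, -0.0, 0.1]
opening: 0.0358
```

```bash
python3 -m handwheel '[{"grip":0.6,"dp":[0.441,-0.21,0],"twist":0.05},{"grip":0.6,"dp":[0.441,-0.21,0],"twist":0.1},{"grip":0.6,"dp":[0.441,-0.21,0],"twist":0.15},{"grip":0.6,"dp":[0.441,-0.21,0],"twist":0.2},{"grip":0.6,"dp":[0.441,-0.21,0],"twist":0.25},{"grip":0.6,"dp":[0.441,-0.21,0],"twist":0.3},{"grip":0.6,"dp":[0.441,-0.21,0],"twist":0.35},{"grip":0.6,"dp":[0.441,-0.21,0],"twist":0.4},{"grip":0.6,"dp":[0.441,-0.21,0],"twist":0.45},{"grip":0.6,"dp":[0.441,-0.21,0],"twist":0.4985},{"grip":0.6,"dp":[0.441,-0.21,0],"twist":0.4985},{"grip":0.6,"dp":[0.441,-0.21,0],"twist":0.4985}]'
python3 - <<'E'
from h import *
s=arm.get_state();M=R.from_rotvec(s['tool_rot']).as_matrix();print(s['position'],np.degrees(np.arctan2(M[1,0],M[0,0])),s['joint_positions'].round(2))
for n in("scene","side","wrist"):
    im,P,K,T=cam(n); cv2.imwrite(f'pics/{n}6.png',im); im=im.astype(int); np.savez(f'{n}6.npz',im=im,P=P,K=K,T=T)
    g=(P[...,2]>.044)&(P[...,2]<.056)&(P[...,0]>.48)&(P[...,0]<.7)&(P[...,1]>.13)&(P[...,1]<.33)
    q=P[g]; 
    if len(q)>10: print(n,len(q),cv2.minAreaRect(np.float32(q[:,:2]*1000)),"x0 wall median", np.median(q[q[:,0]<.515],0) if (q[:,0]<.515).any() else 0)
    g=(P[...,2]>.006)&(P[...,2]<.04)&(im.min(2)>120)&(P[...,0]>.48)&(P[...,0]<.58)&(P[...,1]>.17)&(P[...,1]<.28)&(P[...,2]>.02)
    q=P[g]; print(' sink?',len(q),q.mean(0) if len(q) else 0)
b=np.array([.5814,.2311,0]);Rb=R.from_euler('z',-4.6,degrees=True)
t=b+Rb.apply([-.0785,.045,0]);print(t,togo(t))
E
```

```text
t: 13.0
position: [0.5026, 0.2809, 0.1428]
tool_rot: [3.137, -0.127, -0.002]
wrist_force: [0.2, -0.7, 0.4]
opening: 0.034
[0.50263204 0.28085451 0.14278396] -4.623674537871169 [-0.94  0.68  0.62  1.81 -0.52  0.82 -0.15]
scene 146 ((582.83984375, 229.17800903320312), (132.36331176757812, 168.34181213378906), 83.95832061767578) x0 wall median [0.50380607 0.21341935 0.04760011]
 sink? 71 [0.5259665 0.2100041 0.0263352]
side 205 ((579.1484985351562, 234.15225219726562), (137.6643524169922, 168.30271911621094), 84.95449829101562) x0 wall median [0.50212216 0.2406805  0.04823669]
 sink? 61 [0.53120951 0.21166953 0.02769402]
wrist 2364 ((581.6513061523438, 231.92230224609375), (131.34194946289062, 160.3270263671875), 85.6634292602539) x0 wall median [0.50427739 0.23602778 0.05065696]
 sink? 434 [0.51985482 0.21243253 0.02850963]
[0.50676181 0.28225067 0.        ] [ 0.02465479 -0.01109708  0.95590412]
```

View pics/wrist6.png

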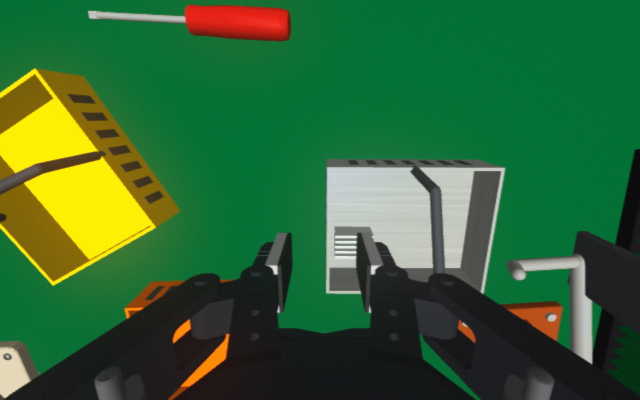

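The sink lies in the near end of the basket at about (353,242), the jaws straddle the near wall (327,…), and the basket has not moved. Lowering onto the wall and gripping.

```bash
python3 -m handwheel '[{"grip":0.6,"dp":[0.025,-0.011,0.3],"twist":0},{"grip":0.6,"dp":[0.025,-0.011,0.6],"twist":0},{"grip":0.6,"dp":[0.025,-0.011,0.8],"twist":0},{"grip":0.6,"dp":[0.025,-0.011,0.91],"twist":0},{"grip":0.6,"dp":[0.025,-0.011,0.91],"twist":0},{"grip":0.6,"dp":[0.025,-0.011,0.91],"twist":0}]'
python3 -m handwheel '[{"grip":0.9,"dp":[0,0,0],"twist":0},{"grip":1,"dp":[0,0,0],"twist":0},{"grip":1,"dp":[0,0,0],"twist":0},{"grip":1,"dp":[0,0,0],"twist":0},{"grip":1,"dp":[0,0,0],"twist":0},{"grip":1,"dp":[0,0,0],"twist":0}]' 30
python3 - <<'E'
from h import *
s=arm.get_state()
im,P,K,T=cam('wrist')
g=(P[...,2]>.044)&(P[...,2]<.056)&(P[...,0]>.45)&(P[...,0]<.7)&(P[...,1]>.13)&(P[...,1]<.33); q=P[g]; print(len(q),cv2.minAreaRect(np.float32(q[:,:2]*1000)))
for n in("scene","side"):
    im,P,K,T=cam(n);g=(P[...,2]>.118)&(P[...,2]<.132)&(abs(P[...,0]-.58)<.03)&(abs(P[...,1]-.231)<.02);q=P[g];print(n,len(q),q.mean(0) if len(q) else 0)
E
```

```text
t: 13.75
position: [0.5076, 0.2822, 0.0076]
tool_rot: [-3.139, 0.127, -0.0]
wrist_force: [0.6, 0.8, 0.1]
opening: 0.0343
t: 14.35
position: [0.5079, 0.283, 0.0087]
tool_rot: [-3.138, 0.127, -0.002]
wrist_force: [-2.0, -0.3, 7.1]
opening: 0.002
6648 ((578.0821533203125, 251.11251831054688), (95.76824951171875, 175.931884765625), 84.02658081054688)
scene 30 [0.58473663 0.22881002 0.12218065]
side 10 [0.58125829 0.24335764 0.12273407]
```

```bash
python3 -m handwheel '[{"grip":1,"dp":[0.04,0.02,0],"twist":-0.006},{"grip":1,"dp":[0.08,0.04,0],"twist":-0.012},{"grip":1,"dp":[0.12,0.06,0],"twist":-0.018},{"grip":1,"dp":[0.17,0.082,0],"twist":-0.0256},{"grip":1,"dp":[0.22,0.082,0],"twist":-0.0256},{"grip":1,"dp":[0.27,0.082,0],"twist":-0.0256},{"grip":1,"dp":[0.27,0.082,0],"twist":-0.0256},{"grip":1,"dp":[0.27,0.082,0],"twist":-0.0256}]'
cat > chk.py <<'E'
from h import *
s=arm.get_state();M=R.from_rotvec(s['tool_rot']).as_matrix();print(s['position'],np.degrees(np.arctan2(M[1,0],M[0,0])))
for n in("scene","side","wrist"):
    im,P,K,T=cam(n); cv2.imwrite(f'pics/chk_{n}.png',im)
    i=im.astype(int)
    g=(P[...,2]>.112)&(P[...,2]<.133)&(P[...,0]>.56)&(P[...,0]<.695)&(abs(P[...,1]-.225)<.06)&(i.max(2)<110);q=P[g]
    if len(q)>4: h=q[q[:,2]>np.percentile(q[:,2],60)];print(n,"handle",len(q),q.mean(0).round(4),"top",h.mean(0).round(4))
    g=(P[...,2]>.038)&(P[...,2]<.056)&(P[...,0]>.655)&(P[...,0]<.79)&(P[...,1]>.14)&(P[...,1]<.3)&(i.min(2)>100);q=P[g]
    if len(q)>4: print(n,"rim",len(q),q.min(0).round(3),q.max(0).round(3),cv2.minAreaRect(np.float32(q[:,:2]*1000)))
E
python3 chk.py
```

```text
t: 15.3
position: [0.5442, 0.2684, 0.0087]
tool_rot: [-3.139, -0.0, 0.007]
wrist_force: [-6.7, 1.3, 11.7]
opening: 0.0024
[0.54417409 0.26836352 0.00865275] 0.0056448931653663844
scene handle 146 [0.5997 0.2444 0.1214] top [0.594  0.2496 0.1267]
scene rim 195 [0.661 0.156 0.038] [0.707 0.287 0.052] ((688.116943359375, 220.50442504882812), (132.29525756835938, 42.510257720947266), 84.4245376586914)
side handle 59 [0.5994 0.2634 0.1209] top [0.5943 0.2662 0.1264]
side rim 101 [0.659 0.158 0.038] [0.705 0.293 0.056] ((687.4813842773438, 226.214599609375), (41.630496978759766, 137.75440979003906), 7.102545738220215)
wrist handle 7899 [0.5891 0.2773 0.1203] top [0.5897 0.278  0.1244]
wrist rim 1114 [0.655 0.19  0.038] [0.704 0.288 0.053] ((694.957275390625, 247.1977081298828), (38.128536224365234, 107.8357162475586), 26.019773483276367)
```

```bash
python3 -m handwheel '[{"grip":1,"dp":[0.03,0.033,0],"twist":0},{"grip":1,"dp":[0.07,0.033,0],"twist":0},{"grip":1,"dp":[0.11,0.033,0],"twist":0},{"grip":1,"dp":[0.15,0.033,0],"twist":0},{"grip":1,"dp":[0.19,0.033,0],"twist":0},{"grip":1,"dp":[0.23,0.033,0],"twist":0},{"grip":1,"dp":[0.27,0.033,0],"twist":0},{"grip":1,"dp":[0.31,0.033,0],"twist":0},{"grip":1,"dp":[0.355,0.033,0],"twist":0},{"grip":1,"dp":[0.355,0.033,0],"twist":0},{"grip":1,"dp":[0.355,0.033,0],"twist":0}]'
python3 chk.py
```

```text
t: 16.55
position: [0.5982, 0.2629, 0.0087]
tool_rot: [-3.14, 0.0, 0.005]
wrist_force: [-5.3, 0.1, 10.1]
opening: 0.0021
[0.59820112 0.26287979 0.00867435] -0.017933978662684574
scene handle 178 [0.6339 0.2426 0.1223] top [0.63   0.2461 0.1277]
scene rim 305 [0.666 0.149 0.038] [0.76  0.283 0.053] ((713.6207885742188, 216.1560821533203), (133.37928771972656, 93.94732666015625), 89.43321990966797)
side handle 113 [0.6193 0.2684 0.1229] top [0.6089 0.2717 0.1285]
side rim 115 [0.655 0.195 0.038] [0.759 0.288 0.055] ((725.5545043945312, 262.4189147949219), (66.59492492675781, 133.4894256591797), 47.752113342285156)
wrist handle 20247 [0.6135 0.2751 0.1222] top [0.6067 0.2772 0.1277]
wrist rim 2038 [0.655 0.202 0.038] [0.758 0.283 0.056] ((723.3380126953125, 265.0684814453125), (60.43296813964844, 129.37551879882812), 51.914710998535156)
```

```bash
python3 -m handwheel '[{"grip":0.8,"dp":[0,0,0],"twist":0},{"grip":0.8,"dp":[0,0,0],"twist":0},{"grip":0.8,"dp":[0,0,0],"twist":0},{"grip":0.8,"dp":[0,0,-0.1],"twist":0},{"grip":0.8,"dp":[0,0,-0.3],"twist":0},{"grip":0.8,"dp":[-0.1,0,-0.5],"twist":0},{"grip":0.8,"dp":[-0.4,0,-0.8],"twist":0},{"grip":1,"dp":[-0.7,0,-1],"twist":0},{"grip":1,"dp":[-1,0,-1],"twist":0},{"grip":1,"dp":[-1,0,-1],"twist":0},{"grip":1,"dp":[-1,0,-1],"twist":0}]'
python3 chk.py
python3 - <<'E'
import cv2,numpy as np
a=cv2.imread('pics/chk_side.png')[130:250,220:340];b=cv2.imread('pics/chk_wrist.png');c=cv2.imread('pics/chk_scene.png')[190:310,290:410]
r=lambda x:cv2.resize(x,(300,300),interpolation=cv2.INTER_CUBIC)
top=np.hstack([r(a),r(c)]);bot=cv2.resize(b,(480,300)); bot=np.hstack([bot,np.zeros((300,120,3),np.uint8)])
cv2.imwrite('pics/m7.png',np.vstack([top,bot]))
E
```

```text
t: 17.8
position: [0.4485, 0.2628, 0.1586]
tool_rot: [-3.14, -0.002, 0.0]
wrist_force: [-0.0, 0.7, 0.2]
opening: -0.0
[0.44850934 0.26276856 0.1586351 ] 0.07242648543796401
scene handle 29 [0.6789 0.2003 0.1193] top [0.6793 0.2107 0.1236]
scene rim 307 [0.666 0.149 0.038] [0.76  0.283 0.053] ((713.0459594726562, 216.1588897705078), (134.4189453125, 93.97937774658203), 89.59041595458984)
side handle 25 [0.6725 0.2274 0.1204] top [0.6724 0.2251 0.1253]
side rim 137 [0.655 0.148 0.038] [0.759 0.289 0.056] ((707.677734375, 218.51739501953125), (103.48726654052734, 139.8295135498047), 0.8561539649963379)
wrist handle 1237 [0.6741 0.2212 0.1198] top [0.6743 0.2192 0.1245]
wrist rim 655 [0.655 0.153 0.038] [0.757 0.283 0.054] ((705.9884643554688, 217.6253204345703), (130.07357788085938, 101.9843521118164), 89.989990234375)
```

View pics/m7.png

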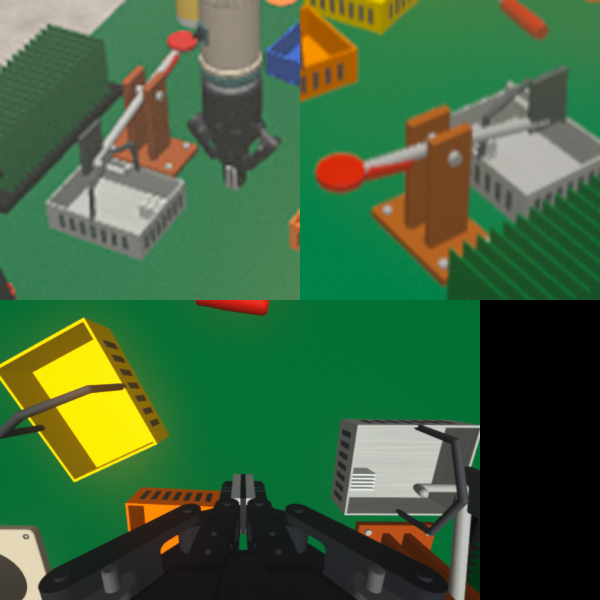

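The handle is now between the hook's tip and the back plate, the sink is in the basket, and y is aligned. Moving over the pad with the fingers shut.

```bash
for i in 1 2 3; do python3 -m handwheel '[{"grip":1,"dp":[0.19,0.23,-0.05],"twist":0},{"grip":1,"dp":[0.38,0.46,-0.05],"twist":0},{"grip":1,"dp":[0.58,0.683,-0.05],"twist":0},{"grip":1,"dp":[0.58,0.683,-0.05],"twist":0}]'|sed -n 1,2p; done
python3 - <<'E'
from h import *
for n in("scene","side","wrist"):
    im,P,K,T=cam(n);i=im.astype(int)
    g=(i[...,2]>130)&(i[...,1]<80)&(i[...,0]<80)&(P[...,2]>.138)&(P[...,2]<.158)&(abs(P[...,0]-.71)<.05)&(P[...,1]<-.0)&(P[...,1]>-.1);q=P[g];print(n,len(q),(q.mean(0).round(3),q.min(0).round(3),q.max(0).round(3)) if len(q) else 0)
print(togo([.7095,-.0445,.13]))
E
python3 tip.py
```

```text
t: 18.35
position: [0.5432, 0.1508, 0.1654]
t: 18.75
position: [0.6284, 0.0477, 0.1724]
t: 19.15
position: [0.7133, -0.0546, 0.1789]
scene 220 (array([ 0.711, -0.051,  0.146]), array([ 0.686, -0.073,  0.141]), array([ 0.731, -0.028,  0.15 ]))
side 63 (array([ 0.703, -0.042,  0.145]), array([ 0.682, -0.069,  0.138]), array([ 0.723, -0.024,  0.151]))
wrist 2959 (array([ 0.707, -0.045,  0.147]), array([ 0.684, -0.069,  0.138]), array([ 0.731, -0.012,  0.15 ]))
[-0.00613842 -0.00600391  0.32424318]
wrist 2730 tip local z top: [-0.0275 -0.028  -0.0286 -0.0288] xrange -0.03 0.029 y [-0.011  0.009]
scene 152 tip local z top: [-0.0224 -0.0247 -0.0268 -0.0307] xrange -0.028 0.029 y [-0.005  0.015]
side 74 tip local z top: [-0.024  -0.0276 -0.0326 -0.038 ] xrange -0.018 0.022 y [-0.015  0.004]
```

```bash
python3 -m handwheel '[{"grip":1,"dp":[-0.006,0,0.2],"twist":0},{"grip":1,"dp":[-0.006,0,0.3],"twist":0},{"grip":1,"dp":[-0.006,0,0.36],"twist":0},{"grip":1,"dp":[-0.006,0,0.4],"twist":0},{"grip":1,"dp":[-0.006,0,0.44],"twist":0},{"grip":1,"dp":[-0.006,0,0.44],"twist":0},{"grip":1,"dp":[-0.006,0,0.44],"twist":0}]'
python3 -m handwheel '[{"grip":1,"dp":[0,0,0.03],"twist":0},{"grip":1,"dp":[0,0,0.06],"twist":0},{"grip":1,"dp":[0,0,0.09],"twist":0},{"grip":1,"dp":[0,0,0.12],"twist":0},{"grip":1,"dp":[0,0,0.15],"twist":0},{"grip":1,"dp":[0,0,0.18],"twist":0},{"grip":1,"dp":[0,0,0.18],"twist":0}]'
python3 -m handwheel '[{"grip":1,"dp":[0,0,0.03],"twist":0},{"grip":1,"dp":[0,0,0.06],"twist":0},{"grip":1,"dp":[0,0,0.08],"twist":0},{"grip":1,"dp":[0,0,0.08],"twist":0},{"grip":1,"dp":[0,0,0.08],"twist":0}]'
```

```text
t: 20.15
position: [0.7096, -0.0457, 0.1147]
tool_rot: [3.141, -0.001, -0.0]
wrist_force: [-3.4, 0.2, 4.4]
opening: -0.0001
t: 20.85
position: [0.7098, -0.0465, 0.0891]
tool_rot: [3.141, -0.001, 0.001]
wrist_force: [-5.3, -0.7, 12.0]
opening: 0.0002
t: 21.35
position: [0.7098, -0.0449, 0.0774]
tool_rot: [-3.14, -0.0, -0.0]
wrist_force: [-7.6, 1.7, 12.8]
opening: -0.0001
```

```bash
python3 -m handwheel '[{"grip":1,"dp":[0,0,0.02],"twist":0},{"grip":1,"dp":[0,0,0.03],"twist":0},{"grip":1,"dp":[0,0,0.03],"twist":0},{"grip":1,"dp":[0,0,0.03],"twist":0}]'
python3 -m handwheel '[{"grip":1,"dp":[0,0,0.01],"twist":0},{"grip":1,"dp":[0,0,0.02],"twist":0},{"grip":1,"dp":[0,0,0.02],"twist":0},{"grip":1,"dp":[0,0,0.02],"twist":0}]'
cat > lift.py <<'E'
from h import *
for n in("scene","side"):
    im,P,K,T=cam(n);i=im.astype(int)
    g=(i[...,2]>130)&(i[...,1]<80)&(i[...,0]<80)&(P[...,2]>.07)&(P[...,2]<.158)&(abs(P[...,0]-.71)<.05)&(P[...,1]<-.02)&(P[...,1]>-.1);q=P[g];print(n,"pad",len(q),np.percentile(q[:,2],[50,90,98]).round(3) if len(q) else 0)
    g=(i.max(2)<85)&(abs(P[...,0]-.708)<.012)&(abs(P[...,1]-.21)<.05)&(P[...,2]>.05);q=P[g];print(" plate",len(q),q.mean(0).round(3),q[:,2].min().round(3),q[:,2].max().round(3)) if len(q) else 0
    g=(i.max(2)-i.min(2)<40)&(i.min(2)>95)&(P[...,0]>.585)&(P[...,0]<.775)&(P[...,1]>.135)&(P[...,1]<.3)&(P[...,2]>.01)&(P[...,2]<.13);q=P[g];print(" basket",len(q),np.percentile(q[:,2],[0,2,50,98,100]).round(3),q.min(0).round(3),q.max(0).round(3))
    for lab,mm in(("near",q[:,0]<.64),("far",q[:,0]>.72)): print("  ",lab,mm.sum(),np.percentile(q[mm,2],[2,98]).round(3) if mm.any() else 0)
    g=(i.min(2)>120)&(P[...,0]>.60)&(P[...,0]<.66)&(abs(P[...,1]-.197)<.016)&(P[...,2]>.055)&(P[...,2]<.085);print(" sink",g.sum(),P[g].mean(0).round(3) if g.any() else 0)
    cv2.imwrite(f'pics/l_{n}.png',im)
E
python3 lift.py
```

```text
t: 21.75
position: [0.71, -0.0448, 0.0769]
tool_rot: [-3.139, -0.001, -0.002]
wrist_force: [-13.4, 2.8, 34.7]
opening: -0.0001
t: 22.15
position: [0.7101, -0.0448, 0.0766]
tool_rot: [-3.138, -0.001, -0.003]
wrist_force: [-19.0, 4.4, 48.2]
opening: -0.0
scene pad 165 [0.093 0.101 0.108]
 plate 193 [0.716 0.198 0.181] 0.145 0.207
 basket 1856 [0.037 0.04  0.063 0.101 0.129] [0.602 0.15  0.037] [0.772 0.288 0.129]
   near 343 [0.04  0.084]
   far 624 [0.048 0.103]
 sink 59 [0.631 0.196 0.064]
side pad 28 [0.1   0.104 0.107]
 plate 95 [0.706 0.204 0.185] 0.159 0.217
 basket 1303 [0.032 0.038 0.063 0.101 0.125] [0.598 0.149 0.032] [0.77  0.295 0.125]
   near 246 [0.041 0.092]
   far 435 [0.043 0.104]
 sink 66 [0.634 0.199 0.065]
```

The pad is at its stop (force rising, position fixed) and the basket is up about 40 mm. Backing off and withdrawing.

```bash
python3 -m handwheel '[{"grip":1,"dp":[0,0,-0.05],"twist":0},{"grip":1,"dp":[0,0,-0.1],"twist":0},{"grip":1,"dp":[0,0,-0.3],"twist":0},{"grip":1,"dp":[0,0,-0.6],"twist":0},{"grip":1,"dp":[0,0,-0.9],"twist":0},{"grip":1,"dp":[-0.3,0.3,-1],"twist":0},{"grip":1,"dp":[-0.6,0.6,-1],"twist":0},{"grip":1,"dp":[-0.6,0.6,-1],"twist":0},{"grip":1,"dp":[-0.6,0.6,-1],"twist":0},{"grip":1,"dp":[-0.6,0.6,-1],"twist":0},{"grip":1,"dp":[-0.6,0.6,-1],"twist":0},{"grip":1,"dp":[-0.6,0.6,-1],"twist":0}]'
python3 lift.py
```

```text
t: 23.45
position: [0.6208, -0.1339, 0.2167]
tool_rot: [-3.141, -0.003, 0.0]
wrist_force: [-0.3, 0.5, -0.6]
opening: -0.0002
scene pad 241 [0.096 0.103 0.105]
 plate 176 [0.715 0.198 0.179] 0.157 0.206
 basket 1860 [0.038 0.041 0.062 0.099 0.129] [0.599 0.148 0.038] [0.77  0.288 0.129]
   near 366 [0.041 0.088]
   far 598 [0.046 0.101]
 sink 63 [0.628 0.197 0.064]
side pad 35 [0.101 0.105 0.107]
 plate 100 [0.706 0.205 0.185] 0.159 0.219
 basket 1310 [0.034 0.04  0.063 0.101 0.129] [0.594 0.143 0.034] [0.767 0.293 0.129]
   near 261 [0.042 0.094]
   far 429 [0.041 0.102]
 sink 65 [0.633 0.198 0.065]
```

```bash
python3 -c "
from plant import arm
print(arm.finish_job())"
```

```text
the job is handed in; nothing more can be done
None
```

The job is done and handed in at about 23.6 s. I took the heat sink from the bin and put it in the steel basket. I then slid the basket along the bench by its near wall until its handle was over the hook, and pressed the red pad to its stop.

**Last checks, with the robot clear:**
- **Pad:** its centre is at about 0.097–0.10 m, which is fully down.
- **Basket:** it hangs with its underside about 35–40 mm above the bench, in the same place in two measurements 1.3 s apart.
- **Heat sink:** it is still in the basket, about 36 mm higher than before the lift.

These last checks were depth measurements only, since I had used all 12 picture views. I did not check the other parts in the bin again after lifting the heat sink out.

**What failed or disagreed:**
- **Missed grasp:** the first grasp closed above the heat sink without touching anything. The fingertips stand about 35 mm farther back than stated, as both cameras showed, and I corrected for that from then on.
- **Press force:** the wrist briefly read 48 N upward, with 19 N sideways, as the fingertips met the pad's stop. That is more than the 8–15 N pressing needs. It was on the fingertips and under the 120 N wrist limit, but it would break the 40 N limit if that also covers the fingers.

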